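# Start and seat the clamp knob on its quick thread

### The job

The black clamp knob of the specimen clamp has been left sitting loosely on top of its quick-thread stud, out of step with the thread. Without lifting it off, turn it backwards (anticlockwise from above) until it drops with a click into the thread's entry, then turn it forwards (clockwise) until it is fully home on the washer, pressing only lightly and never forcing it against a stop, and let go. Leave the other things on the bench where they are.

Things in the scene. Friction and masses are not known exactly. Their poses are not given: they have to be found in the camera images.
- clamp: Specimen clamp, fixed: grey base plate 210 x 120 mm, 16 mm thick, and an aluminium strap 180 mm long (along the clamp's x), 52 mm wide, over a heel block and a steel specimen; strap top 60 mm above the bench. Origin: centre of the base plate's underside, on the bench; z up. The upright stud stands at its centre.
- seat (a point): Centre of the top face of the steel washer (51 mm across) on the strap, on the stud's axis, 62 mm above the bench. The knob is fully home when its rim lies flat on this face. Axes as the clamp's.
- stud_top (a point): Top of the stud, hidden inside the knob, on its axis, 23.5 mm above the seat. The stud has three thread starts 120 degrees apart, each with a stop; how they are turned about the axis is unknown and varies by 0.4 rad either way. More than 45 N between knob and clamp counts as forcing. Axes as the clamp's, telling nothing of the thread.
- knob: Black plastic clamp knob, about 90 g, loose on the stud with 1 to 2 mm of sideways play. Origin: centre of its lower rim; z up its axis. Fluted round body 52 mm across, 32 mm high, hollow, with three lugs inside the rim; on top an upright grip bar 44 mm long (along the knob's x), 14 mm thick (along y), from 32 to 67 mm above the origin.
- knob_grip (a point): Point in the grip bar on the knob's axis, 54 mm above the rim, 13 mm below the bar's top: where to grip from above, fingers closing across the bar. Friction holds the knob wherever it is left; raising its rim over 18 mm above the seat counts as lifting it off. Axes as the knob's.
- knob_rim (a point): Centre of the knob's lower rim. Starts 13 mm over the seat, lugs on flat ledges. Clockwise from there is a hard stop. Anticlockwise 0.28 to 1.25 rad the lugs leave the ledges and it can drop 8 mm (pressed lightly or let go); a hard stop 0.17 rad farther. Then clockwise it goes down about 5.5 mm per rad, is home after 0.9 to 1.2 rad, and meets a hard stop 0.3 rad later.
- ref_block: Bystander: steel reference disc, 64 mm across, 14 mm high; origin at the centre of its underside.
- anvil: Bystander: dark steel stepped anvil, 60 mm across, 40 mm high; origin at the centre of its underside.
- loupe: Bystander: standing black magnifier with a metal ring, 44 mm across, 42 mm high; origin at the centre of its underside.
Not all that is in view belongs to the job. What is shaped like the knob but green or orange is not meant.

How it is judged:
On the way:
1. turned backwards, the knob has dropped into the thread's entry (origin less than 7.5 mm above the seat) (z of knob in the frame of seat below 0.0075 m), for 0.1 s.
At the end, for the whole second after the job is handed in: the knob is screwed fully home: its rim within 1.3 mm of the washer, centred on it within 4 mm, upright within 0.06 rad, at rest (z of knob in the frame of seat below 0.0013 m and horizontal distance between knob and seat below 0.004 m and angle between knob's own z axis and vertical below 0.06 rad and linear speed of knob below 0.01 m/s); the robot touches nothing.
It fails at once if the knob is lifted off (more than 18 mm above the seat) (z of knob in the frame of seat above 0.018 m).
It fails at once if the knob is forced (more than 45 N between knob and clamp) (contact force between knob and clamp above 45 N).
It fails at once if a bystander is moved by more than 10 mm (distance of any of ref_block, anvil, loupe from where it was at the start of the episode above 0.01 m).
It also fails if it takes over 51 s, if anything falls off the work surface, if the arm or the gripper's body presses on something with over 40 N, if the wrist force passes 120 N, or if a joint passes its speed limit or range.

### The arm

A 6-joint arm with a two-finger parallel gripper is mounted at the origin on the work surface. World frame = base frame: x ahead of the robot, y to its left, z up, the work surface at z = 0. Lengths are in m, angles in rad, forces in N, time in s.
With the tool pointing down it reaches from about 0.375 to 0.9 m from the base axis. Payload 3.1 kg.
Tool frame: the origin (TCP) lies at the centre of the arm's flange, where the gripper is bolted on; the fingertips stand robot.tip_extent ahead of it and the grasp point (between the pads) lies 164 mm ahead of it (robot.tip_extent is the distance from the TCP to the fingertips, in m); z points along the fingers, y is the line along which they close (so a half turn about z gives the same grasp; the last joint's range is limited). The gripper opens to 87 mm and grips with 3 to 60 N. Pads are 19 mm wide; open, the fingers measure 117 mm over their backs; the gripper's body (75 mm by 190 mm) begins 51 mm behind the grasp point.
Start: joints at [1.085, 0.527, 1.433, -0, 1.181, -0.178], TCP at [0.189, 0.596, 0.405] pointing down, gripper open.
Joint ranges: [-3.08, 3.08], [-0.75, 2.2], [0.22, 2.44], [-1.43, 4.57], [0, 2.65], [-2.85, 2.85]. Speed limits (rad/s): [2.79, 2.79, 3.14, 3.14, 3.14, 3.14].

### API

Orientations are given as a unit quaternion [x, y, z, w].
In Python, from rig import get_obs, camera, hand_in, cut_out, robot gives the robot as it stands.
- The arm moves only by the tool step_arm, never from a script. Its argument "rows" is a list of rows, each a list of 6 numbers: the shift along the world's x, y, z in m, then the turn, a rotation vector about the world's x, y, z in degrees. A call has 1 to 12 rows; each row shifts and turns the commanded pose from where the row before left it; what a row does not reach is not made up. A row lasts 1/8 s, in which the tool goes at most 62.5 mm and 10.7 degrees, less where a joint would pass 70% of its speed; a pose out of reach is approached as far as the arm can. A call is refused whole if a number of a shift passes 0.0625 or a number of a turn 10.7, either way. A call with a gripper value outside its range is refused whole. "jaw" is the finger opening in m, from 0 to 0.087, set as the call begins (left out, the last holds). The fingers move at their own pace and stop on an object; "squeeze" is the grip in N (left out, the last holds). Time passes only in rows, so rows that do not move let the fingers close. It gives the time, the measured TCP pose, the force, the opening and the grip force at its end, in the units of the state.
- get_obs(): the state, without advancing time (a new reading comes with each control period).
- camera(name): name is "scene" or "top" or "wrist"; returns a dict with "pixels" (420x560x3 uint8, blue, green, red), "depth" (420x560 float32, m along the optical axis (not along the pixel's ray), 0 where there is no reading), "fov_y" (degrees; the focal length in pixels is half the picture's height over the tangent of half this angle, whatever the lens; pixels are square), "cx", "cy" (the principal point, pixels), "k1" (the pictures are not rectified: a ray, as slopes to the right and down, at radius r is drawn at 1 + k1 r^2 times it, then the intrinsics apply), "extrinsics" (4x4, takes a point from camera to world coordinates); the wrist camera has in their place "mount" (4x4, takes a point from camera to tool coordinates, whose origin is the TCP and whose axes are the flange's). Camera axes: x right, y up, looking along -z (the intrinsics and any distortion apply to the point x, -y, -z); pixel columns grow to the right and rows downward; lengths in m; the calibration is good to about 2 mm. A picture is of the moment at which its call begins: read the wrist's pose just before it.
- hand_in(): hands the job in; it is judged then, once.
Trained networks look in the newest picture that a camera, given by its name, has taken for a name from the list of things; names that differ only in an ending like _2 or _b are one class to them, and where a whole thing is asked for, a point or a joint stands for the part that bears it (a point fixed in the world has none). Each returns a list of dicts, best first, with "confidence" (0 to 1); they miss things now and then, are a little off and sometimes report something else, mostly with a low value. They report only what shows in the picture. A call takes as long as a camera call. They do not tell look-alikes from the thing itself.
- cut_out(label, camera): "region" (420x560 bool, what is visible of it) and "extent" ([centre column, centre row, width, height] in pixels, round what is visible of it).
The state is a dict: "time": time; "q": joint angles; "joint_velocities": joint speeds; "joint_torque": joint torques, N m; "position": TCP position; "tool_rot": TCP orientation; "ft_force": force on the tool from outside, world axes, zero at the start; "moment": the same for the moment, N m; "grip_width": finger opening in m; "grip_force": force on a finger pad.
Only numpy, scipy, OpenCV 4.12 (cv2) and the standard library are available. Lean on these libraries where they do the work, as an engineer would, in place of code of your own. Each camera call takes 0.05 s, during which the arm holds its last target. There are 200 camera calls.

## Working session

There is one attempt and no reset: what is moved stays moved. The work goes in short steps, Python scripts to look and compute and a tool call to move; the robot and the scene stay as the last step left them, time stands still between calls to the robot, and variables do not carry over. Pictures are saved under pics/ and viewed, at most 10 in all, crops included, and the job is handed in when it is done.

Besides the shell and the picture viewer there is one more tool, called after "Call:" as name(argument=value, ...) on one line, values as JSON. step_arm: Moves the arm, as the interface text tells. Its arguments: {"type":"object","properties":{"rows":{"type":"array"},"jaw":{"type":"number"},"squeeze":{"type":"number"}},"required":["rows"]}

```bash
ls; mkdir -p pics
cat > h.py <<'E'
import numpy as np, cv2
from rig import get_obs, camera, hand_in, cut_out, robot
from scipy.spatial.transform import Rotation as R
def cloud(c,T):
    # world points for all pixels
    h,w=c["depth"].shape; f=h/2/np.tan(np.radians(c["fov_y"])/2)
    u,v=np.meshgrid(np.arange(w),np.arange(h))
    K=np.array([[f,0,c["cx"]],[0,f,c["cy"]],[0,0,1.]])
    p=cv2.undistortPoints(np.stack([u,v],-1).reshape(-1,1,2).astype(float),K,np.array([c["k1"],0,0,0,0.])).reshape(h,w,2)
    d=c["depth"]; P=np.stack([p[...,0]*d,-p[...,1]*d,-d],-1)
    return P@T[:3,:3].T+T[:3,3]
def Tw(o,c):
    T=np.eye(4);T[:3,:3]=R.from_quat(o["tool_rot"]).as_matrix();T[:3,3]=o["position"];return T@np.array(c["mount"])
E
python3 - <<'E'
from h import *
print(robot if not hasattr(robot,'__dict__') else vars(robot)); o=get_obs(); print(o)
for n in("scene","top"):
    c=camera(n); cv2.imwrite(f"pics/{n}0.png",c["pixels"])
    P=cloud(c,c["extrinsics"]); np.savez(f"{n}0.npz",P=P,d=c["depth"],pix=c["pixels"])
    for l in("knob","clamp","ref_block","anvil","loupe"):
        for r in cut_out(l,n): 
            m=r["region"]&(c["depth"]>0); print(n,l,round(r["confidence"],2),np.round(r["extent"]),np.median(P[m],0).round(3) if m.any() else 0,P[m][:,2].max().round(3) if m.any() else 0)
E
```

```text
pics
{}
{'time': 0.0, 'q': array([ 1.08449558e+00,  5.28458945e-01,  1.43389274e+00,  1.66702842e-06,
        1.18141221e+00, -1.78491713e-01]), 'joint_velocities': array([ 0.00012779, -0.00117878,  0.00119604, -0.00047202, -0.00037515,
        0.00195155]), 'joint_torque': array([ 5.18744691e-04, -4.40042675e+01, -1.76593155e+01,  6.31895405e-02,
        5.84899960e-02, -1.88714116e-04]), 'position': array([0.18916073, 0.59532666, 0.4037787 ]), 'tool_rot': array([ 1.53297881e-01,  9.88179428e-01, -1.02594397e-03, -3.54975821e-04]), 'ft_force': array([ 1.22802935, -0.40153242,  0.3271795 ]), 'moment': array([ 0.02731271,  0.03536648, -0.01345278]), 'grip_force': 0.0, 'grip_width': 0.08711581328636106}
scene knob 0.91 [265. 150.  17.  32.] [ 0.447 -0.216  0.034] 0.069
scene knob 0.76 [253. 186.  22.  42.] [ 0.581 -0.029  0.107] 0.144
scene knob 0.73 [274. 271.  32.  43.] [0.62  0.117 0.033] 0.069
scene clamp 0.61 [251. 224. 109.  87.] [ 0.601 -0.013  0.018] 0.081
scene ref_block 0.69 [324. 245.  38.  28.] [0.495 0.089 0.014] 0.017
scene ref_block 0.49 [255. 225. 113.  97.] [ 0.601 -0.013  0.018] 0.104
scene anvil 0.71 [226. 174.  23.  27.] [ 0.559 -0.202  0.015] 0.043
scene anvil 0.67 [250. 224. 112.  90.] [ 0.601 -0.012  0.018] 0.068
scene loupe 0.64 [196. 203.  21.  26.] [ 0.662 -0.131  0.038] 0.044
top knob 0.78 [315. 200.  26.  25.] [ 0.573 -0.03   0.107] 0.146
top knob 0.76 [389. 258.  22.  22.] [ 0.441 -0.215  0.032] 0.071
top knob 0.53 [256. 188.  21.  25.] [0.612 0.112 0.032] 0.071
top clamp 0.63 [310. 205.  68.  86.] [ 0.562 -0.029  0.017] 0.141
top ref_block 0.63 [264. 238.  25.  26.] [0.491 0.088 0.013] 0.021
top loupe 0.52 [352. 174.  16.  18.] [ 0.655 -0.135  0.04 ] 0.046
```

Run:
```python
from h import *
a=cv2.imread("pics/scene0.png")[110:310,150:370]; b=cv2.imread("pics/top0.png")[130:290,220:430]
b=cv2.resize(b,None,fx=2.5,fy=2.5,interpolation=2);a=cv2.resize(a,None,fx=2,fy=2)[:400,:270*2]
im=np.zeros((800,600,3),np.uint8);im=np.zeros((400,800,3),np.uint8)
im[:,:275]=cv2.resize(a,(275,250))[0:0].sum() if 0 else 0
a=cv2.resize(a,(275,250)); im[:250,:275]=a; b=b[:, :525]; im[:b.shape[0],275:275+b.shape[1]]=b
cv2.imwrite("pics/v1.png",im)
```

```text
(no output)
```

View pics/v1.png

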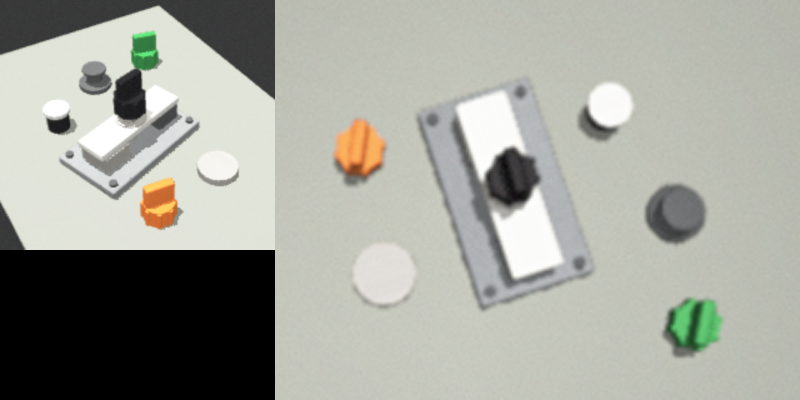

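Candidates: green knob (scene 265,150; top 389,258), orange knob (scene 274,271; top 256,188), black knob on the clamp (scene 253,186; top 315,200). The black one on the strap is the one wanted; its top at 0.142–0.146 m fits 62+13+67 mm. I'll move over it for a close wrist look.

Call:
step_arm(rows=[[0.035,-0.057,0,0,0,0],[0.035,-0.057,0,0,0,0],[0.035,-0.057,0,0,0,0],[0.035,-0.057,0,0,0,0],[0.035,-0.057,0,0,0,0],[0.035,-0.057,0,0,0,0],[0.035,-0.057,0,0,0,0],[0.035,-0.057,0,0,0,0],[0.035,-0.057,0,0,0,0],[0.035,-0.057,0,0,0,0],[0.035,-0.057,0,0,0,0],[0,0,0,0,0,0]])

```text
time: 2.1
position: [0.5516, 0.0057, 0.405]
tool_rot: [0.156, 0.988, -0.0, 0.002]
ft_force: [0.2, 0.2, 0.4]
grip_width: 0.0869
grip_force: 0.0
```

```bash
cat > look.py <<'E'
from h import *
import sys
o=get_obs(); c=camera("wrist"); P=cloud(c,Tw(o,c)); cv2.imwrite(f"pics/{sys.argv[1]}.png",c["pixels"])
print(o["time"],o["position"].round(4),o["q"].round(3),"tool x,y",R.from_quat(o["tool_rot"]).as_matrix()[:,:2].T.round(3))
rs=cut_out("knob","wrist")
for r in rs: print(round(r["confidence"],2),np.round(r["extent"]))
S=np.load("top0.npz") if len(sys.argv)>2 else None
for nm,Q,d in [("wrist",P,c["depth"])]+([("top",S["P"],S["d"])] if S else []):
    m=(d>0)&(np.hypot(Q[...,0]-.577,Q[...,1]+.03)<.035)&(Q[...,2]>.12)&(Q[...,2]<.155)
    if m.sum()<5: print(nm,"none");continue
    zt=np.percentile(Q[m][:,2],95); m&=Q[...,2]>zt-.006
    q=Q[m]; rc=cv2.minAreaRect((q[:,:2]*1000).astype(np.float32)); 
    s=q[:,:2]-q[:,:2].mean(0); w,v=np.linalg.eigh(s.T@s); 
    print(nm,m.sum(),"z",zt.round(4),"mean",q.mean(0).round(4),"rect",np.round(rc[0],1),np.round(rc[1],1),"bar angle deg",np.degrees(np.arctan2(v[1,1],v[0,1])).round(1))
E
python3 look.py w1 t
```

```text
2.1 [0.5516 0.0057 0.405 ] [-1.920e-01  4.280e-01  1.619e+00 -1.000e-03  1.091e+00 -1.449e+00] tool x,y [[-0.951  0.308 -0.004]
 [ 0.308  0.951 -0.   ]]
0.88 [380. 219.  51.  56.]
0.81 [ 42. 161.  74.  53.]
0.8 [239. 239.  63.  58.]
wrist 589 z 0.1419 mean [ 0.5669 -0.0385  0.1405] rect [569.9 -39. ] [30.8 14.4] bar angle deg -156.2
top 103 z 0.1435 mean [ 0.5769 -0.0336  0.1408] rect [576.6 -33.6] [41.5 13.6] bar angle deg -163.7
```

View pics/w1.png

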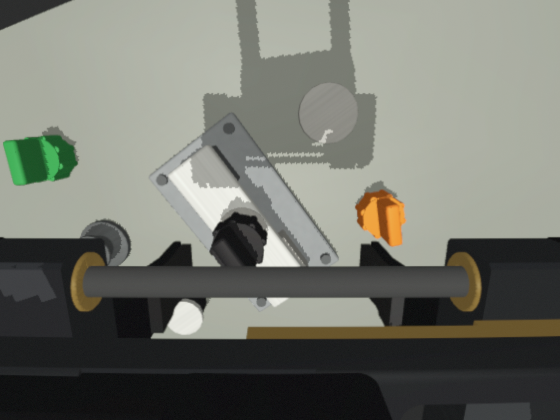

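The wrist view shows the black knob at (239,239), partly hidden by the gripper; orange (380,219) and green (42,161) are well away from it. I'll turn −146° (leaving wrist range for the anticlockwise turning) and shift for a clear view.

Call:
step_arm(rows=[[-0.004,-0.007,0,0,0,-10.5],[-0.004,-0.007,0,0,0,-10.5],[-0.004,-0.007,0,0,0,-10.5],[-0.004,-0.007,0,0,0,-10.5],[-0.004,-0.007,0,0,0,-10.5],[-0.004,-0.007,0,0,0,-10.5],[-0.004,-0.007,0,0,0,-10.5],[-0.004,-0.007,0,0,0,-10.5],[0,0,0,0,0,-10.5],[0,0,0,0,0,-10.5],[0,0,0,0,0,-10.5],[0,0,0,0,0,-10.5]])

```text
time: 3.7
position: [0.5161, -0.0442, 0.4048]
tool_rot: [0.951, 0.31, -0.0, -0.0]
ft_force: [-0.2, -0.9, 0.2]
grip_width: 0.0871
grip_force: 0.0
```

Call:
step_arm(rows=[[0,0,0,0,0,-10],[0,0,0,0,0,-10],[0,0,0,0,0,0],[0,0,0,0,0,0]])

```text
time: 4.2
position: [0.5166, -0.0452, 0.4048]
tool_rot: [0.99, 0.144, -0.0, -0.0]
ft_force: [-1.5, -0.3, 0.2]
grip_width: 0.0871
grip_force: 0.0
```

```bash
python3 look.py w2
```

```text
4.2 [ 0.5166 -0.0452  0.4048] [-0.303  0.385  1.697  0.     1.06   0.978] tool x,y [[ 0.958  0.286 -0.   ]
 [ 0.286 -0.958 -0.   ]]
0.93 [289. 140.  63.  60.]
0.66 [157.  52.  60.  64.]
wrist 1182 z 0.1421 mean [ 0.5772 -0.0373  0.1408] rect [576.7 -37.6] [43.1 14.1] bar angle deg -164.6
```

View pics/w2.png

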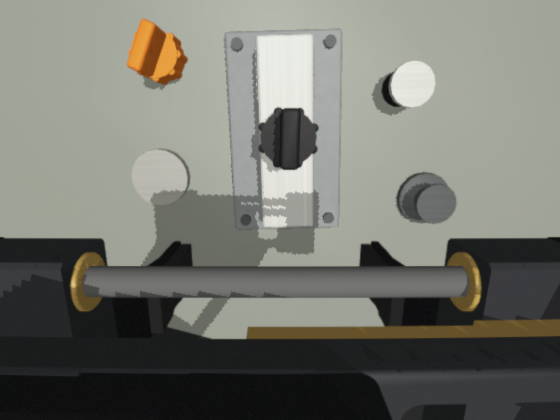

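The picture shows the black knob at (289,138), bar upright in the image, so the fingers close across it. Both cameras put it near (0.577, −0.036), top 0.142. Descending now.

Call:
step_arm(rows=[[0.02,0.003,0,0,0,-0.8],[0.02,0.003,0,0,0,0],[0.02,0.003,-0.02,0,0,0],[0,0,-0.03,0,0,0],[0,0,-0.03,0,0,0],[0,0,-0.02,0,0,0],[0,0,-0.011,0,0,0],[0,0,0,0,0,0],[0,0,0,0,0,0]], jaw=0.06, squeeze=6)

```text
time: 5.42
position: [0.5775, -0.0373, 0.2946]
tool_rot: [0.991, 0.136, 0.001, 0.0]
ft_force: [-0.6, 0.3, 1.0]
grip_width: 0.0598
grip_force: 0.0
```

Call:
step_arm(rows=[[0,0,0,0,0,0],[0,0,0,0,0,0],[0,0,0,0,0,0],[0,0,0,0,0,0],[0,0,0,0,0,0],[0,0,0,0,0,0]], jaw=0.0, squeeze=6)

```text
time: 6.18
position: [0.5771, -0.0373, 0.2937]
tool_rot: [0.991, 0.135, -0.0, -0.0]
ft_force: [0.7, -0.1, 0.4]
grip_width: 0.014
grip_force: 6.0
```

Call:
step_arm(rows=[[0,0,-0.001,0,0,3],[0,0,0,0,0,3],[0,0,0,0,0,3],[0,0,0,0,0,0]], squeeze=12)

```text
time: 6.68
position: [0.5774, -0.0373, 0.2936]
tool_rot: [0.977, 0.212, 0.001, 0.0]
ft_force: [-0.3, -0.2, 5.4]
grip_width: 0.0139
grip_force: 12.0
```

```bash
cat > s.py <<'E'
from h import *
o=get_obs();m=R.from_quat(o["tool_rot"]).as_matrix()
print(o["time"],o["position"].round(4),"head",np.degrees(np.arctan2(m[1,0],m[0,0])).round(2),"F",o["ft_force"].round(2),"M",o["moment"].round(3),o["grip_width"].round(4),o["grip_force"])
E
python3 s.py
```

```text
Traceback (most recent call last):
  File "s.py", line 3, in <module>
    print(o["time"],o["position"].round(4),"head",np.degrees(np.arctan2(m[1,0],m[0,0])).round(2),"F",o["ft_force"].round(2),"M",o["moment"].round(3),o["grip_width"].round(4),o["grip_force"])
                                                                                                                                                     ^^^^^^^^^^^^^^^^^^^^^
AttributeError: 'float' object has no attribute 'round'
```

Call:
step_arm(rows=[[0,0,0,0,0,3.5],[0,0,0,0,0,3.5],[0,0,0,0,0,0]])

```text
time: 7.05
position: [0.5775, -0.0373, 0.2937]
tool_rot: [0.962, 0.272, 0.001, 0.0]
ft_force: [-0.2, 0.9, 5.0]
grip_width: 0.0138
grip_force: 12.0
```

```bash
sed -i 's/o\["grip_width"\].round(4)/round(o["grip_width"],4)/' s.py; python3 s.py
```

```text
7.05 [ 0.5775 -0.0373  0.2937] head 31.53 F [-0.2   0.86  4.97] M [0.035 0.162 0.066] 0.0138 12.000205428921618
```

Call:
step_arm(rows=[[0,0,0,0,0,3],[0,0,0,0,0,3],[0,0,0,0,0,0]])

```text
time: 7.42
position: [0.5775, -0.0373, 0.2937]
tool_rot: [0.947, 0.322, 0.001, 0.0]
ft_force: [0.6, 0.2, 5.0]
grip_width: 0.0136
grip_force: 12.0
```

Call:
step_arm(rows=[[0,0,0,0,0,3],[0,0,0,0,0,0]])

```text
time: 7.68
position: [0.5775, -0.0373, 0.2937]
tool_rot: [0.938, 0.346, 0.001, 0.001]
ft_force: [0.5, 0.7, 5.2]
grip_width: 0.0138
grip_force: 12.0
```

```bash
python3 s.py
```

```text
7.675 [ 0.5775 -0.0373  0.2937] head 40.52 F [0.48 0.69 5.16] M [ 0.012  0.126 -0.026] 0.0138 12.000258374609984
```

Call:
step_arm(rows=[[0,0,0,0,0,2.5],[0,0,0,0,0,2.5],[0,0,0,0,0,0]])

```text
time: 8.05
position: [0.5776, -0.0373, 0.2936]
tool_rot: [0.922, 0.387, 0.001, 0.001]
ft_force: [0.5, 1.3, 5.5]
grip_width: 0.0141
grip_force: 12.0
```

Call:
step_arm(rows=[[0,0,0,0,0,2.5],[0,0,0,0,0,2.5],[0,0,0,0,0,0]])

```text
time: 8.43
position: [0.5776, -0.0373, 0.2936]
tool_rot: [0.904, 0.427, 0.001, 0.001]
ft_force: [0.5, 0.8, 4.9]
grip_width: 0.0138
grip_force: 12.0
```

Call:
step_arm(rows=[[0,0,0,0,0,2.5],[0,0,0,0,0,2.5],[0,0,0,0,0,0]])

```text
time: 8.8
position: [0.5776, -0.0373, 0.2936]
tool_rot: [0.885, 0.466, 0.001, 0.001]
ft_force: [0.6, 0.7, 5.2]
grip_width: 0.014
grip_force: 12.0
```

Call:
step_arm(rows=[[0,0,0,0,0,2.5],[0,0,0,0,0,2.5],[0,0,0,0,0,0]])

```text
time: 9.18
position: [0.5775, -0.0373, 0.2934]
tool_rot: [0.864, 0.504, 0.001, 0.001]
ft_force: [-0.6, 0.0, 5.7]
grip_width: 0.0139
grip_force: 12.0
```

Call:
step_arm(rows=[[0,0,0,0,0,2.5],[0,0,0,0,0,2.5],[0,0,0,0,0,0]])

```text
time: 9.55
position: [0.5774, -0.0374, 0.293]
tool_rot: [0.841, 0.541, 0.001, 0.001]
ft_force: [1.0, -0.9, 4.3]
grip_width: 0.0139
grip_force: 12.0
```

Call:
step_arm(rows=[[0,0,0,0,0,2.5],[0,0,0,0,0,0]])

```text
time: 9.8
position: [0.5765, -0.0371, 0.292]
tool_rot: [0.829, 0.559, -0.001, -0.001]
ft_force: [-0.2, -0.1, -0.6]
grip_width: 0.0138
grip_force: 12.0
```

```bash
python3 s.py
```

```text
9.8 [ 0.5765 -0.0371  0.292 ] head 67.97 F [-0.24 -0.13 -0.59] M [-0.035  0.063 -0.046] 0.0138 11.999684313777834
```

The force vanished, so the lugs have left the ledges; I'll lower it.

Call:
step_arm(rows=[[0,0,-0.002,0,0,1],[0,0,-0.002,0,0,0],[0,0,-0.002,0,0,0],[0,0,0,0,0,0]])

```text
time: 10.3
position: [0.5769, -0.0372, 0.2864]
tool_rot: [0.824, 0.567, -0.0, -0.0]
ft_force: [0.8, -0.5, -1.4]
grip_width: 0.0138
grip_force: 12.0
```

Call:
step_arm(rows=[[0,0,-0.001,0,0,0],[0,0,-0.001,0,0,0],[0,0,0,0,0,0]])

```text
time: 10.68
position: [0.5771, -0.0372, 0.2856]
tool_rot: [0.824, 0.567, 0.0, 0.0]
ft_force: [-0.9, 0.0, 4.5]
grip_width: 0.014
grip_force: 12.0
```

It dropped 8 mm and sits at the entry. Now clockwise, following the 5.5 mm/rad pitch (0.29 mm per 3°).

Call:
step_arm(rows=[[0,0,-0.0002,0,0,-3],[0,0,-0.0003,0,0,-3],[0,0,-0.0003,0,0,-3],[0,0,0,0,0,0]])

```text
time: 11.18
position: [0.5774, -0.0376, 0.2852]
tool_rot: [0.866, 0.501, 0.0, 0.001]
ft_force: [-1.2, -0.7, 6.7]
grip_width: 0.014
grip_force: 12.0
```

```bash
python3 s.py
```

```text
11.175 [ 0.5774 -0.0376  0.2852] head 60.08 F [-1.16 -0.66  6.68] M [-0.244  0.36   0.038] 0.014 12.000687004183419
```

Call:
step_arm(rows=[[0,0,-0.0002,0,0,-3],[0,0,-0.0003,0,0,-3],[0,0,-0.0003,0,0,-3],[0,0,0,0,0,0]])

```text
time: 11.68
position: [0.5774, -0.0375, 0.2844]
tool_rot: [0.902, 0.431, 0.001, 0.001]
ft_force: [-2.2, 0.4, 7.2]
grip_width: 0.014
grip_force: 12.0
```

```bash
python3 s.py
```

```text
11.675 [ 0.5774 -0.0375  0.2844] head 51.06 F [-2.21  0.43  7.24] M [-0.151  0.355  0.003] 0.014 12.000729543024136
```

Following the pitch well. Continuing.

Call:
step_arm(rows=[[0,0,-0.0002,0,0,-3],[0,0,-0.0003,0,0,-3],[0,0,-0.0003,0,0,-3],[0,0,-0.0003,0,0,-3],[0,0,0,0,0,0]])

```text
time: 12.3
position: [0.5778, -0.0375, 0.2832]
tool_rot: [0.942, 0.334, 0.001, 0.001]
ft_force: [-0.1, -0.5, 5.6]
grip_width: 0.0138
grip_force: 12.0
```

Call:
step_arm(rows=[[0,0,-0.0003,0,0,-3],[0,0,-0.0003,0,0,-3],[0,0,-0.0003,0,0,-3],[0,0,0,0,0,0]])

```text
time: 12.8
position: [0.5778, -0.0376, 0.2824]
tool_rot: [0.966, 0.26, 0.001, 0.001]
ft_force: [-0.7, -0.5, 5.7]
grip_width: 0.0137
grip_force: 12.0
```

```bash
python3 s.py
```

```text
12.8 [ 0.5778 -0.0376  0.2824] head 30.09 F [-0.74 -0.45  5.71] M [-0.244  0.179  0.033] 0.0137 12.000610968098044
```

Call:
step_arm(rows=[[0,0,-0.0002,0,0,-3],[0,0,-0.0003,0,0,-3],[0,0,-0.0003,0,0,-3],[0,0,0,0,0,0]])

```text
time: 13.3
position: [0.5778, -0.0375, 0.2813]
tool_rot: [0.983, 0.183, 0.001, 0.001]
ft_force: [0.3, -1.5, 5.0]
grip_width: 0.014
grip_force: 12.0
```

Call:
step_arm(rows=[[0,0,-0.0003,0,0,-3],[0,0,-0.0003,0,0,-3],[0,0,0,0,0,0]])

```text
time: 13.68
position: [0.5779, -0.0376, 0.2809]
tool_rot: [0.991, 0.131, 0.002, 0.001]
ft_force: [1.4, -0.7, 5.5]
grip_width: 0.0136
grip_force: 12.0
```

```bash
python3 s.py
```

```text
13.675 [ 0.5779 -0.0376  0.2809] head 15.1 F [ 1.39 -0.72  5.51] M [-0.188  0.078  0.013] 0.0136 12.000622982159257
```

Call:
step_arm(rows=[[0,0,-0.0002,0,0,-3],[0,0,-0.0003,0,0,-3],[0,0,0,0,0,0]])

```text
time: 14.05
position: [0.5778, -0.0373, 0.2808]
tool_rot: [0.997, 0.079, 0.002, 0.0]
ft_force: [-0.1, 0.6, 8.6]
grip_width: 0.0139
grip_force: 12.0
```

```bash
python3 s.py
```

```text
14.05 [ 0.5778 -0.0373  0.2808] head 9.1 F [-0.08  0.56  8.64] M [ 0.062  0.079 -0.023] 0.0139 12.000745857367292
```

Z has stopped (12.9 mm below the start) and the force rose: home on the washer. A few degrees more, well short of the stop, as a check.

Call:
step_arm(rows=[[0,0,0,0,0,-2],[0,0,0,0,0,-2],[0,0,0,0,0,0]])

```text
time: 14.42
position: [0.5777, -0.0372, 0.2806]
tool_rot: [0.999, 0.045, 0.002, 0.0]
ft_force: [0.2, 0.9, 7.5]
grip_width: 0.0137
grip_force: 12.0
```

```bash
python3 s.py
```

```text
14.425 [ 0.5777 -0.0372  0.2806] head 5.11 F [0.16 0.87 7.55] M [0.123 0.154 0.036] 0.0137 12.000664277002215
```

Call:
step_arm(rows=[[0,0,0.001,0,0,0],[0,0,0,0,0,0]])

```text
time: 14.68
position: [0.5774, -0.0373, 0.2806]
tool_rot: [0.999, 0.044, 0.001, 0.0]
ft_force: [1.3, 0.5, 4.8]
grip_width: 0.0135
grip_force: 12.0
```

Call:
step_arm(rows=[[0,0,0,0,0,0],[0,0,0,0,0,0],[0,0,0,0,0,0],[0,0,0,0,0,0]], jaw=0.05)

```text
time: 15.18
position: [0.577, -0.0373, 0.28]
tool_rot: [0.999, 0.044, -0.0, -0.0]
ft_force: [-0.2, -0.4, 0.0]
grip_width: 0.0451
grip_force: 0.0
```

Call:
step_arm(rows=[[0,0,0.02,0,0,0],[0,0,0.03,0,0,0],[0,0,0.03,0,0,0],[-0.02,0,0.03,0,0,0],[-0.03,0,0.01,0,0,0],[-0.01,0,0,0,0,0],[0,0,0,0,0,0],[0,0,0,0,0,0]])

```text
time: 16.18
position: [0.5179, -0.0375, 0.3997]
tool_rot: [0.999, 0.044, 0.0, -0.0]
ft_force: [-0.4, -0.6, 0.2]
grip_width: 0.05
grip_force: 0.0
```

```bash
sed -i 's/Q\[...,2\]>.12/Q[...,2]>.11/' look.py; python3 look.py w3; python3 s.py
```

```text
16.175 [ 0.5179 -0.0375  0.3997] [-0.288  0.392  1.701  0.     1.048  1.195] tool x,y [[ 0.996  0.088  0.   ]
 [ 0.088 -0.996 -0.   ]]
0.8 [282. 138.  56.  61.]
0.67 [141.  82.  58.  60.]
wrist 1100 z 0.1292 mean [ 0.5778 -0.037   0.1278] rect [577.  -37.1] [43. 14.] bar angle deg -174.6
16.275 [ 0.5179 -0.0374  0.3997] head 5.06 F [-0.36  0.08 -0.03] M [-0.109  0.201  0.005] 0.0502 0.0
```

View pics/w3.png

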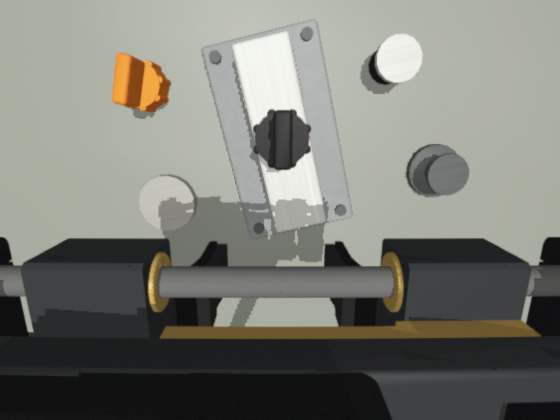

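The black knob at (282,138) is upright, its top at 0.129 m (down 12.9 mm, where 62+67 mm is home). The disc, anvil and loupe look undisturbed and the gripper is clear. Handing in.

```bash
python3 -c "
from rig import hand_in; print(hand_in())"
```

```text
the job is handed in; nothing more can be done
None
```

The knob dropped into the thread entry after about 52° anticlockwise, is now screwed home on the washer (top at 0.129 m, as expected) and released, and the job is handed in; no verdict came back.

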